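# Refit the bayonet filter cartridge of a compressed-air unit

### The job

Fit the loose filter cartridge into the top of the compressed-air filter unit: find its two slots with the lugs, push it down against the spring, turn it a quarter turn clockwise (seen from above) to its stop and let it spring up into its lock, then let go. The alloy collar cracks if forced, so feel your way and press and twist no harder than needed (about 20 N and 0.5 N m are plenty), and leave the can, jar and wrench where they are.

Things in the scene. Friction and masses are not known exactly. Their poses are not given: they have to be found in the camera images.
- cartridge_grip (a point): Grip point in the wing of the filter cartridge, on its axis, 62 mm above its underside, 12 mm below the wing's top. The wing is black, upright, 50 mm long along this x, 12 mm thick along y, and stands 36 mm tall on a grey flange 64 mm across and 6 mm thick (flange top 24 mm below this point). z up.
- cartridge: The loose cartridge, standing on the bench: 74 mm tall, 0.13 to 0.23 kg; origin at the centre of its underside. Metal foot 39 mm across (lowest 6 mm tapers to 31), 32 mm tall up to the flange. Two steel lugs on the foot along +x and -x, in line with the wing, reaching 27 mm from the axis, 8 mm wide, 14 to 20 mm above the underside.
- unit: The fixed filter unit: grey round housing 80 mm across on a 130 mm square base plate, ports with brass ends along its +y and -y (to 76 mm from the axis), a round gauge on -x. Origin under its centre, on the bench. Its alloy collar may be set askew, up to 0.5 rad either way (not measured); the collar stays put in use.
- mouth (a point): Centre of the flat top of the collar, 90 mm above the bench, z up, x and y as the unit. Bore 41 mm across. The 9 mm thick lip has two opposite lug slots, 11 mm wide, within 0.5 rad of +x and -x: see them, or feel for them by turning with the lugs on the lip at about 3 N until the cartridge drops. cartridge_grip is 48 mm above here with lugs on the lip, 43 when in the slots on the spring.
- spring (a point): Rest position of the top of the spring plate, 19 mm below the mouth. It pushes back 4.5 N at once, then 0.65 N per mm. With cartridge_grip less than 33 mm above the mouth the lugs are under the lip; at 30 mm the flange hits the collar hard. Held between these (11 to 13 N) it turns only clockwise.
- notch (a point): On the unit's axis, at the ceiling of the lock notches, 5 mm below the mouth. Turned clockwise from above 90 degrees from the slots the lugs lie under 12 mm wide, 4 mm deep notches; end stops come 2 to 4 degrees later. Let go there, it springs up and stays, cartridge_grip 37 mm above the mouth, a gap of 7 mm under the flange.
- spray_can_center (a point): Bystander: red spray can standing, 52 mm in diameter, 150 mm tall; the point is its centre.
- grease_jar_center (a point): Bystander: grey jar with a black lid standing, 60 mm in diameter, 60 mm tall; the point is its centre.
- wrench_grip (a point): Bystander: steel wrench lying flat, 170 mm long along x; the point is on its handle.
Mind the look-alikes: they are no part of the job. What is shaped like the cartridge but yellow is not meant.

How it is judged (in metres and radians):
On the way, in this order (a step that is already met when the one before it is completed fails the run):
1. the cartridge is pushed down in the slots until its lugs are below the lip (z of cartridge_grip in the frame of mouth below 0.0333 m and horizontal distance between cartridge_grip and mouth below 0.005 m and angle between the x axis of cartridge_grip and the x axis of mouth, either way round below 0.7 rad), for 0.05 s.
2. it is turned a quarter turn under the lip (z of cartridge_grip in the frame of mouth below 0.0395 m and horizontal distance between cartridge_grip and mouth below 0.005 m and angle between the x axis of cartridge_grip and the x axis of mouth, either way round above 0.85 rad), for 0.05 s.
At the end, for the whole second after the job is handed in: The cartridge stands still and released, locked in the unit: cartridge_grip 35 to 39.5 mm above mouth (sprung up into the notches), within 4 mm of its axis, upright within 0.1 rad, its wing turned more than 0.85 rad from the unit's x axis (z of cartridge_grip in the frame of mouth between 0.035 and 0.0395 m and horizontal distance between cartridge_grip and mouth below 0.004 m and angle between the x axis of cartridge_grip and the x axis of mouth, either way round above 0.85 rad and angle between cartridge_grip's own z axis and vertical below 0.1 rad and linear speed of cartridge below 0.02 m/s); the robot touches nothing.
It fails at once if the cartridge is forced against the unit with more than 60 N (contact force between cartridge and unit above 60 N).
It fails at once if the spray can is shoved more than 30 mm (distance of spray_can_center from where it was at the start of the episode above 0.03 m).
It fails at once if the grease jar is shoved more than 30 mm (distance of grease_jar_center from where it was at the start of the episode above 0.03 m).
It fails at once if the wrench is shoved more than 30 mm (distance of wrench_grip from where it was at the start of the episode above 0.03 m).
It also fails if it takes over 72 s, if anything falls off the work surface, if the arm or the gripper's body presses on something with over 40 N, if the wrist force passes 120 N, or if a joint passes its speed limit or range.

### The arm

A 6-joint arm with a two-finger parallel gripper is mounted at the origin on the work surface. World frame = base frame: x ahead of the robot, y to its left, z up, the work surface at z = 0. Lengths are in mm, angles in rad, forces in N, time in s.
With the tool pointing down it reaches from about 350 to 775 mm from the base axis. Payload 7.3 kg.
Tool frame: the origin (TCP) lies at the very end of the fingers, on their centre line; the grasp point (between the pads) lies bot.grip_point_offset behind it (bot.grip_point_offset is the distance from the TCP to the grasp point, in mm); z points along the fingers, y is the line along which they close (so a half turn about z gives the same grasp; the last joint's range is limited). The gripper opens to 92 mm and grips with 3 to 60 N. Pads are 19 mm wide; open, the fingers measure 130 mm over their backs; the gripper's body (75 mm by 190 mm) begins 47 mm behind the grasp point.
Start: joints at [0.973, 0.342, 1.524, -0, 1.275, -0.146], TCP at [229.196, 472.349, 226.741] pointing down, gripper open.
Joint ranges: [-2.53, 2.53], [-0.77, 2.02], [0.04, 2.7], [-1, 4.14], [0.28, 2.66], [-3.11, 3.11]. Speed limits (rad/s): [2.57, 2.57, 3.14, 3.14, 3.14, 3.14].

### API

Orientations are given as [roll, pitch, yaw] about the fixed x, y, z axes, in that order (R = Rz(yaw) Ry(pitch) Rx(roll)).
In Python, from plant import bot gives the robot as it stands. The module is installed in compiled form; this text tells all that it offers.
- The arm moves only by the tool carry_out, never from a script. Its argument "plan" is a list of rows, each an object of numbers: "tx", "ty", "tz": the shift along the world's x, y, z in mm; "rx", "ry", "rz": the turn, a rotation vector about the world's x, y, z in rad. A call has 1 to 12 rows; each row shifts and turns the commanded pose from where the row before left it; what a row does not reach is not made up. A row lasts 1/10 s, in which the tool goes at most 50 mm and 8.59 degrees, less where a joint would pass 70% of its speed; a pose out of reach is approached as far as the arm can. A call with a gripper value outside its range is refused whole. "gripper" is the closure, from 0 (fully open) to 1 (shut), set as the call begins (left out, the last holds). The fingers move at their own pace and stop on an object; the grip force is fixed at half the most. Time passes only in rows, so rows that do not move let the fingers close. It gives the time, the measured TCP pose, the force, the opening and the grip force at its end, in the units of the state.
- bot.get_obs(): the state, without advancing time (a new reading comes with each control period).
- bot.capture(name): name is "scene" or "top"; returns the picture (420x560x3 uint8, red, green, blue); there is no depth.
- bot.camera_model(name): a dict with "camera_matrix" (3x3 intrinsics, pixels), "dist" ([k1, k2, p1, p2, k3] as OpenCV has them; the pictures are not rectified), "R" (3x3) and "t" (3): a world point X has camera coordinates R X + t. Camera axes: x right, y down, z forward; pixel columns grow to the right and rows downward; lengths in mm; the calibration is good to about 2 mm. A picture is of the moment at which its call begins. camera_model takes no time and is no camera call.
- bot.close_job(): hands the job in; it is judged then, once.
The state is a dict: "time": time; "joint_positions": joint angles; "dq": joint speeds; "tau": joint torques, N m; "tool_pos": TCP position; "tcp_rot": TCP orientation; "contact_force": force on the tool from outside, world axes, zero at the start; "moment": the same for the moment, N m; "grip_width": finger opening in mm; "finger_force": force on a finger pad.
Only numpy, scipy, OpenCV 4.12 (cv2) and the standard library are available. Lean on these libraries where they do the work, as an engineer would, in place of code of your own. Each camera call takes 0.05 s, during which the arm holds its last target. There are 200 camera calls.

## Working session

There is one attempt and no reset: what is moved stays moved. The work goes in short steps, Python scripts to look and compute and a tool call to move; the robot and the scene stay as the last step left them, time stands still between calls to the robot, and variables do not carry over. Pictures are saved under pics/ and viewed, at most 10 in all, crops included, and the job is handed in when it is done.

Besides the shell and the picture viewer there is one more tool, called after "Request:" as a command line: name --argument value ..., lists and objects as JSON in quotes. carry_out: Moves the arm, as the interface text tells. Its arguments: {"type":"object","properties":{"plan":{"type":"array"},"gripper":{"type":"number"}},"required":["plan"]}

```bash
mkdir -p pics; cat > h.py <<'E'
import numpy as np, cv2
from plant import bot
def ray(name,uv):
    m=bot.camera_model(name);K=np.array(m["camera_matrix"]);d=np.array(m["dist"],float);R=np.array(m["R"]);t=np.array(m["t"]).ravel()
    p=cv2.undistortPoints(np.array(uv,float).reshape(-1,1,2),K,d).reshape(-1,2)
    D=np.c_[p,np.ones(len(p))]@R
    return -R.T@t,D
def onz(name,uv,z):
    C,D=ray(name,uv); return C+D*((z-C[2])/D[:,2:3])
def proj(name,X):
    m=bot.camera_model(name);R=np.array(m["R"]);t=np.array(m["t"],float)
    return cv2.projectPoints(np.array(X,float).reshape(-1,3),cv2.Rodrigues(R)[0],t,np.array(m["camera_matrix"]),np.array(m["dist"],float))[0].reshape(-1,2)
E
python3 - <<'E'
from h import *
for n in("scene","top"):
    cv2.imwrite(f"pics/{n}0.png",bot.capture(n)[:,:,::-1]); print(n,ray(n,[[280,210]]))
print(bot.grip_point_offset,bot.get_obs())
E
```

```text
scene (array([1767.31748298,  231.30609819,  920.65258348]), array([[-0.82180647, -0.12818651, -0.55555264]]))
top (array([ 497.48938185,  -15.86415391, 1092.74759904]), array([[ 0.09103181,  0.0269629 , -0.99559482]]))
18.8 {'time': 0.1, 'joint_positions': array([ 9.73017991e-01,  3.42647060e-01,  1.52487464e+00,  1.53595047e-05,
        1.27540076e+00, -1.46007050e-01]), 'dq': array([-2.84404402e-04, -7.23729092e-04, -2.40958868e-03,  2.20858618e-05,
        2.26835033e-04, -3.46105488e-04]), 'tau': array([ 1.40218217e-03, -4.32005024e+01, -2.44695890e+01,  7.19139981e-02,
        5.26250002e-02, -3.82908433e-05]), 'tool_pos': array([228.97892213, 472.05470121, 226.1339192 ]), 'tcp_rot': array([-3.14027913e+00, -2.08003947e-04,  2.68981675e+00]), 'contact_force': array([-0.02080048,  0.73288648, -0.12924421]), 'moment': array([-0.02737582,  0.04528256,  0.01641854]), 'finger_force': 0.0, 'grip_width': 91.95760492221459}
```

View pics/scene0.png

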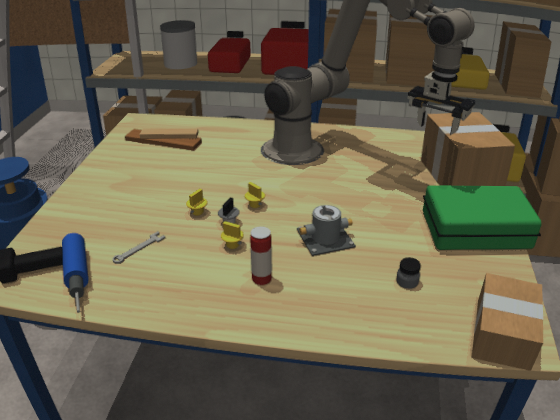

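View pics/top0.png

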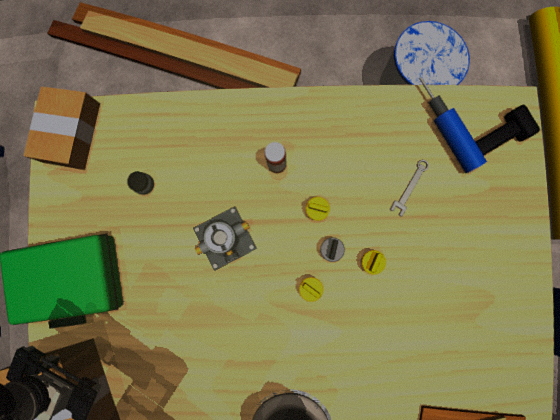

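The top view shows the cartridge (grey flange, black wing) at about (333,249) with three yellow look-alikes around it. The unit is at (219,238), the can at (275,157), the jar at (140,183) and the wrench at (409,188). Next I'll enlarge the unit and the cartridge.

```bash
python3 - <<'E'
from h import *
im=cv2.imread("pics/top0.png")
a=cv2.resize(im[200:275,185:265],None,fx=5,fy=5,interpolation=cv2.INTER_CUBIC)
b=cv2.resize(im[200:275,295:375],None,fx=5,fy=5,interpolation=cv2.INTER_CUBIC)
cv2.imwrite("pics/crop0.png",np.hstack([a,b]))
print(onz("top",[[219,238]],90),onz("top",[[333,249]],74),onz("top",[[318,208],[374,262],[311,289]],74))
# wing: dark pixels in cartridge
sub=im[225:273,310:357].max(2)
for T in(40,55,70):
    n,l,s,c=cv2.connectedComponentsWithStats((sub<T).astype(np.uint8))
    for i in range(1,n):
        if s[i,4]>40:
            ys,xs=np.where(l==i); r=cv2.minAreaRect(np.c_[xs+310,ys+225].astype(np.float32)); W=onz("top",cv2.boxPoints(r),74);print(T,s[i],r,W[:,:2].round(1).tolist())
E
```

```text
[[522.67611578 165.09702917  90.        ]] [[ 489.15757835 -119.35227979   74.        ]] [[ 593.4466787   -84.52315055   74.        ]
 [ 453.96437622 -221.71559204   74.        ]
 [ 390.49542834  -61.60447671   74.        ]]
40 [19 15  7 19 41] ((331.8414611816406, 248.9268035888672), (4.306830406188965, 18.442068099975586), 6.34019136428833) [[467.2, -107.9], [513.1, -114.3], [511.6, -125.0], [465.8, -118.6]]
55 [ 18  15  10  19 111] ((332.7647399902344, 248.94119262695312), (5.820855140686035, 18.91777801513672), 14.03624439239502) [[468.4, -105.3], [514.2, -118.2], [510.3, -132.3], [464.5, -119.4]]
70 [ 16  14  12  21 151] ((331.6123352050781, 248.67974853515625), (8.544661521911621, 19.937541961669922), 12.994616508483887) [[468.5, -99.2], [517.0, -111.8], [511.6, -132.6], [463.2, -120.0]]
```

View pics/crop0.png

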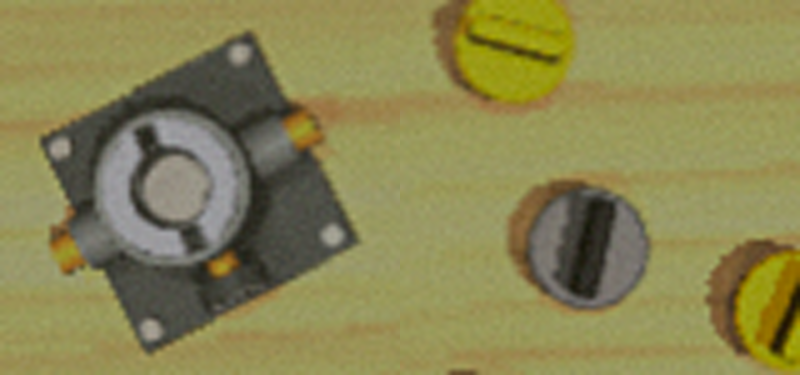

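The crop shows the collar as a bright ring centred near crop (172,187), with slots at about (147,138) and (197,238). The cartridge flange is centred near (590,248), and its wing runs from (600,195) to (580,300).

```bash
python3 - <<'E'
from h import *
im=cv2.imread("pics/top0.png")
hsv=cv2.cvtColor(im,cv2.COLOR_BGR2HSV)
# flange (grey + wing) by low saturation
m=np.zeros(im.shape[:2],np.uint8); m[230:268,313:353]=(hsv[230:268,313:353,1]<75)*255
m=cv2.morphologyEx(m,cv2.MORPH_OPEN,np.ones((3,3)))
c=max(cv2.findContours(m,0,1)[0],key=cv2.contourArea)
e=cv2.fitEllipse(cv2.convexHull(c)); print("flange",e)
F=onz("top",[e[0]],37)[0]; print(F, "pred px of grip axis z38,z74",proj("top",[[F[0],F[1],38],[F[0],F[1],74]]))
# wing edges profile rows
g=cv2.cvtColor(im,cv2.COLOR_BGR2GRAY)
for r in range(239,260,2): print(r,g[r,322:346])
# collar
g2=((g>105)&(hsv[:,:,1]<60)).astype(np.uint8); g2[:215]=0;g2[258:]=0;g2[:,:198]=0;g2[:,240:]=0
c=max(cv2.findContours(g2,0,1)[0],key=cv2.contourArea); e=cv2.minEnclosingCircle(c); h=cv2.fitEllipse(cv2.convexHull(c)); print("collar",e,h,onz("top",[e[0],h[0]],90))
s=(np.array([[147,138],[197,238]])+.5)/5-.5+[185,200]; S=onz("top",s,88); print(S,S.mean(0),np.arctan2(*(S[0]-S[1])[1::-1]))
# plate corners (bolts) and port ends
b=(np.array([[60,148],[240,55],[332,235],[150,330]])+.5)/5-.5+[185,200]; B=onz("top",b,12);print("bolts",B[:,:2],B.mean(0))
p=(np.array([[68,250],[305,130]])+.5)/5-.5+[185,200]; P=onz("top",p,40);print("ports",P,np.arctan2(*(P[0]-P[1])[1::-1]))
E
```

```text
flange ((335.90399169921875, 250.44297790527344), (15.494274139404297, 22.629196166992188), 20.359785079956055)
[ 484.92455524 -130.57043538   37.        ] pred px of grip axis z38,z74 [[335.94582433 250.44655174]
 [337.50636777 250.57981424]]
239 [102  95  89  81  80  89  81  67  62  72  71  66  57  70  93 103  90 110
 137 148 145 151 146 147]
241 [ 99  82  84 108 115 119  92  65  68  71  44  26  28  36  41  37 100 116
  95 106 136 145 146 147]
243 [ 80 102 113 110 116 118  94  66  70  64  40  28  38  43  38  43 100 121
 117 112  93 134 148 148]
245 [ 97 112 114 118 116  94  72  67  63  48  21  36  40  45  43  74 111 120
 120 118 117  89 140 149]
247 [112 119 114 124 117  87  67  63  58  32  31  37  48  46  41 101 119 111
 115 120 113  98 104 140]
249 [112 113 116 118  94  68  69  64  43  20  37  40  48  40  69 108 117 117
 120 115 116 111  98 127]
251 [119 119 119 120  89  61  65  55  36  27  33  49  48  46 105 123 113 114
 114 115 116 106 103 143]
253 [104 121 116 119  96  64  65  42  33  33  45  41  44  62 107 118 115 114
 122 120 122  92 132 147]
255 [ 82 101 121  92  60  66  58
[... 252 characters left out ...]
133 147 149 143 149 144]
collar ((216.30392456054688, 239.69607543945312), 18.449508666992188) ((216.866455078125, 238.54783630371094), (29.495059967041016, 36.759437561035156), 56.701480865478516) [[518.57935152 171.94525616  90.        ]
 [521.41636694 170.49332529  90.        ]]
[[550.04326837 177.82059478  88.        ]
 [499.51920338 153.13639409  88.        ]] [524.78123587 165.47849444  88.        ] 0.4544564083717163
bolts [[549.62346715 240.15396102]
 [597.74925242 141.37189706]
 [499.85856983  93.11071574]
 [450.84895386 192.05651265]] [524.52006082 166.67327162  12.        ]
ports [[494.5707871  229.69840808  40.        ]
 [554.92189312 103.5562505   40.        ]] 2.017045406239685
```

```bash
python3 - <<'E'
from h import *
im=cv2.imread("pics/top0.png");g=cv2.cvtColor(im,cv2.COLOR_BGR2GRAY).astype(float)
L=[];Rr=[]
for r in range(242,257):
    row=g[r]; k=int(np.argmin(row[326:340]))+326
    k=326+int(np.where(row[326:340]<50)[0].mean())
    i=k
    while row[i]<51: i-=1
    L.append([i+(row[i]-51)/(row[i]-row[i+1]),r])
    i=k
    while row[i]<75: i+=1
    Rr.append([i-(row[i]-75)/(row[i]-row[i-1]),r])
WL=onz("top",L,38);WR=onz("top",Rr,74)
for W in(WL,WR):
    v=cv2.fitLine(W[:,:2].astype(np.float32),cv2.DIST_HUBER,0,.01,.01).ravel();print(v,np.arctan(v[1]/v[0]))
f=[[332.6,249.2]];print(onz("top",f,38))
blur=cv2.GaussianBlur(cv2.resize(im,None,fx=4,fy=4,interpolation=cv2.INTER_CUBIC),(5,5),0);gg=cv2.cvtColor(blur,cv2.COLOR_BGR2GRAY)
for (x0,y0,z,a,b) in((308,225,38,42,58),(195,213,90,56,72)):
    s=gg[y0*4:y0*4+200,x0*4:x0*4+200]
    for p in (15,25):
        c=cv2.HoughCircles(s,cv2.HOUGH_GRADIENT,1,300,param1=100,param2=p,minRadius=a,maxRadius=b)
        if c is not None:
            c=c[0,0]; q=(c[:2]+.5)/4-.5+[x0,y0]; print(q,c[2]/4,onz("top",[q],z))
E
```

```text
[ 9.6071702e-01 -2.7752990e-01  4.9036142e+02 -1.1491423e+02] -0.28122205
[ 9.6954662e-01 -2.4490677e-01  4.8822687e+02 -1.2699386e+02] -0.24742353
[[ 488.36895398 -121.95312663   38.        ]]
[334.   248.75] 10.675 [[ 489.44969573 -125.63146492   38.        ]]
[332.25 248.  ] 11.575 [[ 491.50583397 -121.13118724   38.        ]]
[219.  237.5] 15.6 [[523.92369724 165.08248235  90.        ]]
[218.75 236.5 ] 15.05 [[526.43214784 165.6839581   90.        ]]
```

Request:
carry_out --plan '[{"tx":20,"ty":-42,"rz":0.016},{"tx":20,"ty":-42,"rz":0.016},{"tx":20,"ty":-42,"rz":0.016},{"tx":20,"ty":-42,"rz":0.016},{"tx":20,"ty":-42,"rz":0.016},{"tx":20,"ty":-42,"rz":0.016},{"tx":20,"ty":-42,"rz":0.016},{"tx":20,"ty":-42,"rz":0.016},{"tx":20,"ty":-42,"rz":0.016},{"tx":20,"ty":-42,"rz":0.016},{"tx":20,"ty":-42,"rz":0.016},{"tx":20,"ty":-42,"rz":0.016}]' --gripper 0.5

```text
invalid input at $.plan[0]: expected keys tx, ty, tz, rx, ry, rz
```

Request:
carry_out --plan '[{"tx":10,"ty":-44},{"tx":10,"ty":-44},{"tz":-40},{"tz":-30},{"tz":-20},{},{}]'

```text
invalid input at $.plan[0]: expected keys tx, ty, tz, rx, ry, rz
```

All six keys are needed in each row.

Request:
carry_out --plan '[{"tx":20,"ty":-42,"tz":0,"rx":0,"ry":0,"rz":0.016},{"tx":20,"ty":-42,"tz":0,"rx":0,"ry":0,"rz":0.016},{"tx":20,"ty":-42,"tz":0,"rx":0,"ry":0,"rz":0.016},{"tx":20,"ty":-42,"tz":0,"rx":0,"ry":0,"rz":0.016},{"tx":20,"ty":-42,"tz":0,"rx":0,"ry":0,"rz":0.016},{"tx":20,"ty":-42,"tz":0,"rx":0,"ry":0,"rz":0.016},{"tx":20,"ty":-42,"tz":0,"rx":0,"ry":0,"rz":0.016},{"tx":20,"ty":-42,"tz":0,"rx":0,"ry":0,"rz":0.016},{"tx":20,"ty":-42,"tz":0,"rx":0,"ry":0,"rz":0.016},{"tx":20,"ty":-42,"tz":0,"rx":0,"ry":0,"rz":0.016},{"tx":20,"ty":-42,"tz":0,"rx":0,"ry":0,"rz":0.016},{"tx":20,"ty":-42,"tz":0,"rx":0,"ry":0,"rz":0.016}]' --gripper 0.5

```text
time: 1.3
tool_pos: [469.5, -33.6, 226.5]
tcp_rot: [3.141, -0.0, 2.882]
contact_force: [1.4, 0.8, -0.0]
grip_width: 45.9
finger_force: 0.0
```

Request:
carry_out --plan '[{"tx":10,"ty":-44,"tz":0,"rx":0,"ry":0,"rz":0},{"tx":10,"ty":-44,"tz":0,"rx":0,"ry":0,"rz":0},{"tx":0,"ty":0,"tz":-40,"rx":0,"ry":0,"rz":0},{"tx":0,"ty":0,"tz":-40,"rx":0,"ry":0,"rz":0},{"tx":0,"ty":0,"tz":-20,"rx":0,"ry":0,"rz":0},{"tx":0,"ty":0,"tz":0,"rx":0,"ry":0,"rz":0},{"tx":0,"ty":0,"tz":0,"rx":0,"ry":0,"rz":0},{"tx":0,"ty":0,"tz":0,"rx":0,"ry":0,"rz":0}]'

```text
time: 2.1
tool_pos: [490.2, -119.9, 128.2]
tcp_rot: [-3.141, 0.003, 2.882]
contact_force: [-0.3, 0.2, -0.6]
grip_width: 45.9
finger_force: 0.0
```

Request:
carry_out --plan '[{"tx":0,"ty":-1.3,"tz":-30,"rx":0,"ry":0,"rz":0},{"tx":0,"ty":0,"tz":-30,"rx":0,"ry":0,"rz":0},{"tx":0,"ty":0,"tz":-20,"rx":0,"ry":0,"rz":0},{"tx":0,"ty":0,"tz":-2,"rx":0,"ry":0,"rz":0},{"tx":0,"ty":0,"tz":0,"rx":0,"ry":0,"rz":0},{"tx":0,"ty":0,"tz":0,"rx":0,"ry":0,"rz":0}]'

```text
time: 2.7
tool_pos: [490.4, -121.4, 46.4]
tcp_rot: [-3.141, 0.003, 2.882]
contact_force: [-0.4, -0.7, 0.7]
grip_width: 46.0
finger_force: 0.0
```

```bash
python3 - <<'E'
from h import *
o=[bot.get_obs()]
a=bot.capture("top")[200:290,290:385];b=bot.capture("scene")[180:270,180:275]
cv2.imwrite("pics/g1.png",np.hstack([cv2.resize(x,None,fx=4,fy=4) for x in(a,b)])[:,:,::-1])
o=bot.get_obs();print(o["tool_pos"],o["tcp_rot"],o["contact_force"],o["moment"])
E
```

```text
[ 490.17050576 -121.29460561   46.18537226] [-3.14130881e+00  2.86469457e-03  2.88188910e+00] [-0.14998555 -1.10292466 -0.23595122] [-0.01102191  0.02822703  0.00914801]
```

View pics/g1.png

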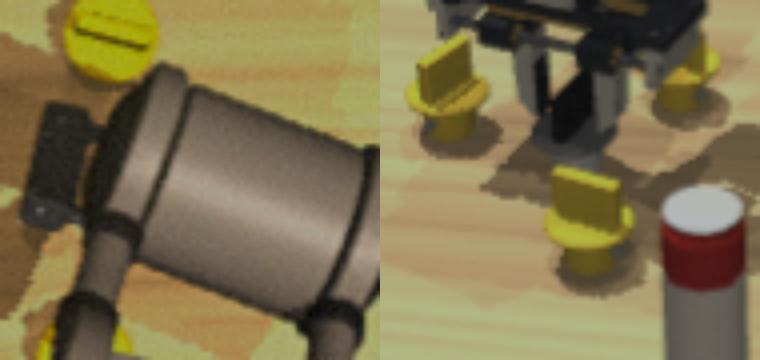

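The scene crop at (575,105) shows the fingers on either side of the black wing, with clearance on both sides. I'll close now.

Request:
carry_out --plan '[{"tx":0,"ty":0,"tz":-1.5,"rx":0,"ry":0,"rz":0},{"tx":0,"ty":0,"tz":0,"rx":0,"ry":0,"rz":0}]'

```text
time: 3.0
tool_pos: [489.4, -121.0, 43.6]
tcp_rot: [-3.142, 0.001, 2.882]
contact_force: [0.4, -0.5, 0.4]
grip_width: 46.0
finger_force: 0.0
```

Request:
carry_out --plan '[{"tx":0,"ty":0,"tz":0,"rx":0,"ry":0,"rz":0},{"tx":0,"ty":0,"tz":0,"rx":0,"ry":0,"rz":0},{"tx":0,"ty":0,"tz":0,"rx":0,"ry":0,"rz":0},{"tx":0,"ty":0,"tz":0,"rx":0,"ry":0,"rz":0},{"tx":0,"ty":0,"tz":0,"rx":0,"ry":0,"rz":0},{"tx":0,"ty":0,"tz":0,"rx":0,"ry":0,"rz":0},{"tx":0,"ty":0,"tz":0,"rx":0,"ry":0,"rz":0},{"tx":0,"ty":0,"tz":0,"rx":0,"ry":0,"rz":0}]' --gripper 1

```text
time: 3.8
tool_pos: [489.2, -120.9, 43.2]
tcp_rot: [3.141, -0.0, 2.882]
contact_force: [-0.2, -0.8, -1.3]
grip_width: 11.7
finger_force: 30.0
```

```bash
python3 -c "
from h import *
o=bot.get_obs();print(o['tool_pos'],o['tcp_rot'],o['contact_force'],o['moment'],o['grip_width'],o['finger_force'])"
```

```text
[ 489.15218766 -120.93286143   43.16995088] [ 3.14148878e+00 -1.21476190e-04  2.88178508e+00] [-0.23630001 -0.79620075 -1.25463718] [-0.01588881 -0.0348507   0.04754732] 11.710515159014594 29.995149672031403
```

Request:
carry_out --plan '[{"tx":0,"ty":0,"tz":20,"rx":0,"ry":0,"rz":0},{"tx":0,"ty":0,"tz":50,"rx":0,"ry":0,"rz":0},{"tx":0,"ty":0,"tz":50,"rx":0,"ry":0,"rz":0},{"tx":4,"ty":35,"tz":0,"rx":0,"ry":0,"rz":0.088},{"tx":4,"ty":35,"tz":0,"rx":0,"ry":0,"rz":0.089},{"tx":4,"ty":35,"tz":0,"rx":0,"ry":0,"rz":0.089},{"tx":5,"ty":36,"tz":0,"rx":0,"ry":0,"rz":0.089},{"tx":5,"ty":36,"tz":0,"rx":0,"ry":0,"rz":0.089},{"tx":5,"ty":36,"tz":0,"rx":0,"ry":0,"rz":0.089},{"tx":4,"ty":36,"tz":0,"rx":0,"ry":0,"rz":0.09},{"tx":4.5,"ty":37,"tz":0,"rx":0,"ry":0,"rz":0.09},{"tx":0,"ty":0,"tz":0,"rx":0,"ry":0,"rz":0}]'

```text
time: 5.0
tool_pos: [524.5, 169.0, 162.9]
tcp_rot: [3.14, 0.001, -2.682]
contact_force: [0.4, -0.9, -3.0]
grip_width: 11.8
finger_force: 30.0
```

Request:
carry_out --plan '[{"tx":0,"ty":0,"tz":0,"rx":0,"ry":0,"rz":0},{"tx":0,"ty":0,"tz":0,"rx":0,"ry":0,"rz":0},{"tx":0,"ty":0,"tz":0,"rx":0,"ry":0,"rz":0}]'

```text
time: 5.3
tool_pos: [524.6, 163.9, 163.2]
tcp_rot: [3.142, -0.0, -2.69]
contact_force: [0.5, 1.6, -3.1]
grip_width: 11.8
finger_force: 30.0
```

```bash
python3 - <<'E'
from h import *
o=bot.get_obs();print(o['tool_pos'],o['tcp_rot'],o['contact_force'],o['moment'],o['joint_positions'])
b=bot.capture("scene")[150:260,270:380]
cv2.imwrite("pics/g2.png",cv2.resize(b,None,fx=5,fy=5)[:,:,::-1])
E
```

```text
[524.61149108 163.92202102 163.18311153] [ 3.14156211e+00 -4.47650905e-04 -2.69031839e+00] [ 0.53013798  1.55597982 -3.08809379] [ 0.06297127  0.00129231 -0.04972933] [ 1.63453450e-01  4.44438588e-01  1.55068264e+00 -1.07274243e-04
  1.14690934e+00 -1.85857298e+00]
```

View pics/g2.png

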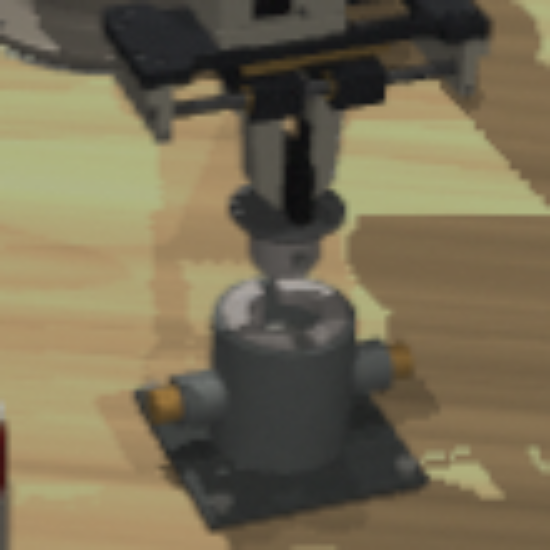

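The cartridge hangs over the mouth: flange at crop (288,210), collar centre near (286,315), and a lug facing the near slot. I'll lower it to just above the lip, watching the force.

Request:
carry_out --plan '[{"tx":0,"ty":1.5,"tz":-12,"rx":0,"ry":0,"rz":0},{"tx":0,"ty":0,"tz":-12,"rx":0,"ry":0,"rz":0},{"tx":0,"ty":0,"tz":-5,"rx":0,"ry":0,"rz":0},{"tx":0,"ty":0,"tz":-3,"rx":0,"ry":0,"rz":0},{"tx":0,"ty":0,"tz":-2,"rx":0,"ry":0,"rz":0},{"tx":0,"ty":0,"tz":0,"rx":0,"ry":0,"rz":0},{"tx":0,"ty":0,"tz":0,"rx":0,"ry":0,"rz":0}]'

```text
time: 6.05
tool_pos: [524.9, 166.6, 129.5]
tcp_rot: [-3.142, 0.001, -2.688]
contact_force: [0.4, -0.8, -2.2]
grip_width: 12.1
finger_force: 30.0
```

Request:
carry_out --plan '[{"tx":0,"ty":0,"tz":-2,"rx":0,"ry":0,"rz":0},{"tx":0,"ty":0,"tz":-2,"rx":0,"ry":0,"rz":0},{"tx":0,"ty":0,"tz":0,"rx":0,"ry":0,"rz":0}]'

```text
time: 6.35
tool_pos: [524.6, 166.5, 125.0]
tcp_rot: [3.141, -0.0, -2.688]
contact_force: [0.1, 0.3, -1.3]
grip_width: 11.9
finger_force: 30.0
```

Inside the taper with no contact, so I'll keep going in small steps.

Request:
carry_out --plan '[{"tx":0,"ty":0,"tz":-2,"rx":0,"ry":0,"rz":0},{"tx":0,"ty":0,"tz":-1.5,"rx":0,"ry":0,"rz":0},{"tx":0,"ty":0,"tz":0,"rx":0,"ry":0,"rz":0},{"tx":0,"ty":0,"tz":0,"rx":0,"ry":0,"rz":0}]'

```text
time: 6.75
tool_pos: [524.7, 166.5, 121.7]
tcp_rot: [3.141, -0.0, -2.688]
contact_force: [0.4, 0.2, -1.5]
grip_width: 12.0
finger_force: 30.0
```

Request:
carry_out --plan '[{"tx":0,"ty":0,"tz":-1.5,"rx":0,"ry":0,"rz":0},{"tx":0,"ty":0,"tz":-1,"rx":0,"ry":0,"rz":0},{"tx":0,"ty":0,"tz":0,"rx":0,"ry":0,"rz":0},{"tx":0,"ty":0,"tz":0,"rx":0,"ry":0,"rz":0}]'

```text
time: 7.15
tool_pos: [524.7, 166.5, 119.2]
tcp_rot: [3.141, -0.0, -2.688]
contact_force: [0.1, 0.6, -2.3]
grip_width: 12.0
finger_force: 30.0
```

```bash
python3 -c "
from h import *
o=bot.get_obs();print(o['tool_pos'],o['tcp_rot'],o['contact_force'],o['moment'])"
```

```text
[524.67813912 166.54773781 119.19647137] [ 3.14147968e+00 -8.47944283e-05 -2.68838240e+00] [ 0.08728371  0.57391423 -2.29591252] [ 0.05763067 -0.00229055  0.00852429]
```

Request:
carry_out --plan '[{"tx":0,"ty":0,"tz":-1,"rx":0,"ry":0,"rz":0},{"tx":0,"ty":0,"tz":0,"rx":0,"ry":0,"rz":0},{"tx":0,"ty":0,"tz":0,"rx":0,"ry":0,"rz":0}]'

```text
time: 7.45
tool_pos: [524.8, 166.5, 118.2]
tcp_rot: [-3.142, 0.0, -2.688]
contact_force: [0.4, -0.8, -1.8]
grip_width: 11.7
finger_force: 30.0
```

Request:
carry_out --plan '[{"tx":0,"ty":0,"tz":-1,"rx":0,"ry":0,"rz":0},{"tx":0,"ty":0,"tz":0,"rx":0,"ry":0,"rz":0},{"tx":0,"ty":0,"tz":0,"rx":0,"ry":0,"rz":0}]'

```text
time: 7.75
tool_pos: [524.8, 166.5, 117.2]
tcp_rot: [-3.142, 0.0, -2.688]
contact_force: [0.7, -0.7, -1.9]
grip_width: 11.7
finger_force: 30.0
```

No lip contact at 119.2, so the lugs are in the slots. Next I'll go down to the spring.

Request:
carry_out --plan '[{"tx":0,"ty":0,"tz":-1,"rx":0,"ry":0,"rz":0},{"tx":0,"ty":0,"tz":-1,"rx":0,"ry":0,"rz":0},{"tx":0,"ty":0,"tz":0,"rx":0,"ry":0,"rz":0},{"tx":0,"ty":0,"tz":0,"rx":0,"ry":0,"rz":0}]'

```text
time: 8.15
tool_pos: [524.8, 166.5, 115.2]
tcp_rot: [-3.142, 0.0, -2.688]
contact_force: [1.2, -0.6, -2.7]
grip_width: 11.9
finger_force: 30.0
```

Request:
carry_out --plan '[{"tx":0,"ty":0,"tz":-1,"rx":0,"ry":0,"rz":0},{"tx":0,"ty":0,"tz":-1,"rx":0,"ry":0,"rz":0},{"tx":0,"ty":0,"tz":0,"rx":0,"ry":0,"rz":0},{"tx":0,"ty":0,"tz":0,"rx":0,"ry":0,"rz":0}]'

```text
time: 8.55
tool_pos: [524.9, 166.5, 113.6]
tcp_rot: [-3.141, 0.001, -2.688]
contact_force: [0.3, -2.6, 3.2]
grip_width: 11.9
finger_force: 30.0
```

```bash
python3 -c "
from h import *
o=bot.get_obs();print(o['tool_pos'],o['tcp_rot'],o['contact_force'],o['moment'])"
```

```text
[524.88083678 166.50077608 113.57426807] [-3.14140881e+00  5.40489989e-04 -2.68838193e+00] [ 0.26571512 -2.62083696  3.23438874] [-0.34280414  0.04981815 -0.01606769]
```

Spring found (about +5 N at z 113.6). There's a slight side load in −y, so I'll ease that way while pressing down.

Request:
carry_out --plan '[{"tx":0,"ty":-0.7,"tz":-1,"rx":0,"ry":0,"rz":0},{"tx":0,"ty":0,"tz":-1,"rx":0,"ry":0,"rz":0},{"tx":0,"ty":0,"tz":-1,"rx":0,"ry":0,"rz":0},{"tx":0,"ty":0,"tz":-1,"rx":0,"ry":0,"rz":0},{"tx":0,"ty":0,"tz":0,"rx":0,"ry":0,"rz":0},{"tx":0,"ty":0,"tz":0,"rx":0,"ry":0,"rz":0}]'

```text
time: 9.15
tool_pos: [524.9, 166.4, 109.5]
tcp_rot: [3.141, 0.001, -2.688]
contact_force: [-0.1, 1.9, 4.8]
grip_width: 12.0
finger_force: 30.0
```

Request:
carry_out --plan '[{"tx":0,"ty":0,"tz":-1,"rx":0,"ry":0,"rz":0},{"tx":0,"ty":0,"tz":-1,"rx":0,"ry":0,"rz":0},{"tx":0,"ty":0,"tz":-1,"rx":0,"ry":0,"rz":0},{"tx":0,"ty":0,"tz":0,"rx":0,"ry":0,"rz":0},{"tx":0,"ty":0,"tz":0,"rx":0,"ry":0,"rz":0}]'

```text
time: 9.65
tool_pos: [524.9, 166.4, 106.7]
tcp_rot: [3.141, 0.001, -2.688]
contact_force: [-0.5, 1.4, 7.6]
grip_width: 11.9
finger_force: 30.0
```

```bash
python3 -c "
from h import *
o=bot.get_obs();print(o['tool_pos'],o['tcp_rot'],o['contact_force'],o['moment'])"
```

```text
[524.87391884 166.37454032 106.70219164] [ 3.14106556e+00  1.10044413e-03 -2.68836099e+00] [-0.54243195  1.43908617  7.63494714] [0.34492551 0.18943664 0.03091119]
```

Force matches the spring law, so the height datum is good. I need z ≈ 102.7.

Request:
carry_out --plan '[{"tx":0,"ty":0,"tz":-1,"rx":0,"ry":0,"rz":0},{"tx":0,"ty":0,"tz":-1,"rx":0,"ry":0,"rz":0},{"tx":0,"ty":0,"tz":-1,"rx":0,"ry":0,"rz":0},{"tx":0,"ty":0,"tz":-1,"rx":0,"ry":0,"rz":0},{"tx":0,"ty":0,"tz":0,"rx":0,"ry":0,"rz":0},{"tx":0,"ty":0,"tz":0,"rx":0,"ry":0,"rz":0},{"tx":0,"ty":0,"tz":0,"rx":0,"ry":0,"rz":0}]'

```text
time: 10.35
tool_pos: [524.9, 166.4, 103.0]
tcp_rot: [3.141, 0.001, -2.688]
contact_force: [-1.7, 1.4, 9.5]
grip_width: 11.7
finger_force: 30.0
```

```bash
python3 -c "
from h import *
o=bot.get_obs();print(o['tool_pos'],o['tcp_rot'],o['contact_force'],o['moment'])"
```

```text
[524.89843044 166.36471815 103.0363382 ] [ 3.14117204e+00  1.31634988e-03 -2.68833136e+00] [-1.70139635  1.35645881  9.51601047] [ 0.28462018  0.41828917 -0.01076213]
```

Request:
carry_out --plan '[{"tx":0,"ty":0,"tz":-0.6,"rx":0,"ry":0,"rz":0},{"tx":0,"ty":0,"tz":0,"rx":0,"ry":0,"rz":-0.03},{"tx":0,"ty":0,"tz":0,"rx":0,"ry":0,"rz":-0.03},{"tx":0,"ty":0,"tz":0,"rx":0,"ry":0,"rz":-0.03},{"tx":0,"ty":0,"tz":0,"rx":0,"ry":0,"rz":-0.03},{"tx":0,"ty":0,"tz":0,"rx":0,"ry":0,"rz":-0.03},{"tx":0,"ty":0,"tz":0,"rx":0,"ry":0,"rz":0},{"tx":0,"ty":0,"tz":0,"rx":0,"ry":0,"rz":0}]'

```text
time: 11.15
tool_pos: [525.3, 166.2, 102.6]
tcp_rot: [3.141, 0.002, -2.838]
contact_force: [-1.4, 0.1, 11.3]
grip_width: 11.7
finger_force: 30.0
```

```bash
python3 -c "
from h import *
o=bot.get_obs();print(o['tool_pos'],o['tcp_rot'],o['contact_force'],o['moment'])"
```

```text
[525.27032389 166.23373229 102.64101341] [ 3.14147324e+00  2.04544397e-03 -2.83823231e+00] [-1.43058205  0.10813424 11.27806843] [0.17587831 0.26198673 0.04102987]
```

It turns freely under the lip (about 0.04 N m).

Request:
carry_out --plan '[{"tx":0,"ty":0,"tz":0,"rx":0,"ry":0,"rz":-0.06},{"tx":0,"ty":0,"tz":0,"rx":0,"ry":0,"rz":-0.06},{"tx":0,"ty":0,"tz":0,"rx":0,"ry":0,"rz":-0.06},{"tx":0,"ty":0,"tz":0,"rx":0,"ry":0,"rz":-0.06},{"tx":0,"ty":0,"tz":0,"rx":0,"ry":0,"rz":-0.06},{"tx":0,"ty":0,"tz":0,"rx":0,"ry":0,"rz":-0.06},{"tx":0,"ty":0,"tz":0,"rx":0,"ry":0,"rz":-0.06},{"tx":0,"ty":0,"tz":0,"rx":0,"ry":0,"rz":-0.06},{"tx":0,"ty":0,"tz":0,"rx":0,"ry":0,"rz":-0.06},{"tx":0,"ty":0,"tz":0,"rx":0,"ry":0,"rz":-0.06},{"tx":0,"ty":0,"tz":0,"rx":0,"ry":0,"rz":0},{"tx":0,"ty":0,"tz":0,"rx":0,"ry":0,"rz":0}]'

```text
time: 12.35
tool_pos: [525.7, 166.1, 102.8]
tcp_rot: [3.14, 0.003, 2.845]
contact_force: [0.2, 0.1, 9.2]
grip_width: 11.6
finger_force: 30.0
```

```bash
python3 -c "
from h import *
o=bot.get_obs();print(o['tool_pos'],o['tcp_rot'],o['contact_force'],o['moment'])"
```

```text
[525.6502924  166.10890748 102.75829547] [3.14017690e+00 2.50335398e-03 2.84476366e+00] [0.22157538 0.10731635 9.19791669] [-0.03551281  0.07622136 -0.05704629]
```

Going well. Yaw is now 2.845 and the lock should be at about 2.02.

Request:
carry_out --plan '[{"tx":0,"ty":0,"tz":0,"rx":0,"ry":0,"rz":-0.07},{"tx":0,"ty":0,"tz":0,"rx":0,"ry":0,"rz":-0.07},{"tx":0,"ty":0,"tz":0,"rx":0,"ry":0,"rz":-0.07},{"tx":0,"ty":0,"tz":0,"rx":0,"ry":0,"rz":-0.07},{"tx":0,"ty":0,"tz":0,"rx":0,"ry":0,"rz":-0.07},{"tx":0,"ty":0,"tz":0,"rx":0,"ry":0,"rz":-0.07},{"tx":0,"ty":0,"tz":0,"rx":0,"ry":0,"rz":-0.07},{"tx":0,"ty":0,"tz":0,"rx":0,"ry":0,"rz":-0.07},{"tx":0,"ty":0,"tz":0,"rx":0,"ry":0,"rz":-0.07},{"tx":0,"ty":0,"tz":0,"rx":0,"ry":0,"rz":-0.07},{"tx":0,"ty":0,"tz":0,"rx":0,"ry":0,"rz":0},{"tx":0,"ty":0,"tz":0,"rx":0,"ry":0,"rz":0}]'

```text
time: 13.55
tool_pos: [525.7, 166.1, 102.8]
tcp_rot: [3.139, 0.001, 2.145]
contact_force: [-0.4, -0.2, 9.7]
grip_width: 11.7
finger_force: 30.0
```

```bash
python3 -c "
from h import *
o=bot.get_obs();print(o['tool_pos'],o['tcp_rot'],o['contact_force'],o['moment'])"
```

```text
[525.74558    166.10851904 102.79091265] [3.13870598e+00 1.15691537e-03 2.14470918e+00] [-0.37868719 -0.16558848  9.71275596] [-0.00850214  0.00841862 -0.03071734]
```

Next I'll feel for the stop in small steps.

Request:
carry_out --plan '[{"tx":0,"ty":0,"tz":0,"rx":0,"ry":0,"rz":-0.03},{"tx":0,"ty":0,"tz":0,"rx":0,"ry":0,"rz":-0.03},{"tx":0,"ty":0,"tz":0,"rx":0,"ry":0,"rz":-0.03},{"tx":0,"ty":0,"tz":0,"rx":0,"ry":0,"rz":0},{"tx":0,"ty":0,"tz":0,"rx":0,"ry":0,"rz":0}]'

```text
time: 14.05
tool_pos: [525.7, 166.1, 102.8]
tcp_rot: [3.139, 0.001, 2.055]
contact_force: [0.1, -0.3, 9.3]
grip_width: 11.4
finger_force: 30.0
```

```bash
python3 -c "
from h import *
o=bot.get_obs();print(o['tool_pos'],o['tcp_rot'],o['contact_force'],o['moment'])"
```

```text
[525.71628824 166.0895957  102.78618588] [3.13868609e+00 9.33651507e-04 2.05494570e+00] [ 0.14348182 -0.25603969  9.283829  ] [-0.11329262  0.09301252 -0.08499933]
```

Request:
carry_out --plan '[{"tx":0,"ty":0,"tz":0,"rx":0,"ry":0,"rz":-0.02},{"tx":0,"ty":0,"tz":0,"rx":0,"ry":0,"rz":-0.02},{"tx":0,"ty":0,"tz":0,"rx":0,"ry":0,"rz":0},{"tx":0,"ty":0,"tz":0,"rx":0,"ry":0,"rz":0}]'

```text
time: 14.45
tool_pos: [525.7, 166.1, 102.8]
tcp_rot: [3.139, 0.001, 2.015]
contact_force: [1.4, -0.7, 9.9]
grip_width: 11.8
finger_force: 30.0
```

```bash
python3 -c "
from h import *
o=bot.get_obs();print(o['tool_pos'],o['tcp_rot'],o['contact_force'],o['moment'])"
```

```text
[525.74407374 166.08932489 102.77982369] [3.13859994e+00 8.40190420e-04 2.01495048e+00] [ 1.35460992 -0.68580732  9.8829241 ] [-0.0409384   0.07452326  0.03771647]
```

Request:
carry_out --plan '[{"tx":0,"ty":0,"tz":0,"rx":0,"ry":0,"rz":-0.02},{"tx":0,"ty":0,"tz":0,"rx":0,"ry":0,"rz":-0.015},{"tx":0,"ty":0,"tz":0,"rx":0,"ry":0,"rz":0},{"tx":0,"ty":0,"tz":0,"rx":0,"ry":0,"rz":0}]'

```text
time: 14.85
tool_pos: [525.7, 166.1, 102.8]
tcp_rot: [3.139, 0.001, 1.98]
contact_force: [0.3, -0.3, 9.5]
grip_width: 11.8
finger_force: 30.0
```

```bash
python3 -c "
from h import *
o=bot.get_obs();print(o['tool_pos'],o['tcp_rot'],o['contact_force'],o['moment'])"
```

```text
[525.72753479 166.12122941 102.78677948] [3.13857762e+00 7.28818182e-04 1.98008018e+00] [ 0.29374893 -0.25889576  9.51550203] [-0.0338497   0.09068622 -0.04959381]
```

Request:
carry_out --plan '[{"tx":0,"ty":0,"tz":0,"rx":0,"ry":0,"rz":-0.02},{"tx":0,"ty":0,"tz":0,"rx":0,"ry":0,"rz":0},{"tx":0,"ty":0,"tz":0,"rx":0,"ry":0,"rz":0}]'

```text
time: 15.15
tool_pos: [525.8, 166.1, 102.8]
tcp_rot: [3.139, 0.001, 1.96]
contact_force: [-0.2, 0.2, 10.7]
grip_width: 11.7
finger_force: 30.0
```

```bash
python3 -c "
from h import *
o=bot.get_obs();print(o['tool_pos'],o['tcp_rot'],o['contact_force'],o['moment'])"
```

```text
[525.75156377 166.11475356 102.78843184] [3.13853244e+00 6.66340850e-04 1.96002388e+00] [-0.20326976  0.15189502 10.70362559] [-0.0490953   0.02400264  0.04518992]
```

Request:
carry_out --plan '[{"tx":0,"ty":0,"tz":0,"rx":0,"ry":0,"rz":-0.02},{"tx":0,"ty":0,"tz":0,"rx":0,"ry":0,"rz":0},{"tx":0,"ty":0,"tz":0,"rx":0,"ry":0,"rz":0}]'

```text
time: 15.45
tool_pos: [525.9, 166.1, 102.8]
tcp_rot: [3.138, 0.001, 1.94]
contact_force: [0.8, -0.5, 8.9]
grip_width: 11.6
finger_force: 30.0
```

```bash
python3 -c "
from h import *
o=bot.get_obs();print(o['tool_pos'],o['tcp_rot'],o['contact_force'],o['moment'])"
```

```text
[525.85753857 166.1235561  102.78658741] [3.13830681e+00 7.77648328e-04 1.94046400e+00] [ 0.77999692 -0.50333363  8.89733906] [0.00761446 0.02074748 0.28052316]
```

Request:
carry_out --plan '[{"tx":0,"ty":0,"tz":0,"rx":0,"ry":0,"rz":-0.02},{"tx":0,"ty":0,"tz":0,"rx":0,"ry":0,"rz":0},{"tx":0,"ty":0,"tz":0,"rx":0,"ry":0,"rz":0}]'

```text
time: 15.75
tool_pos: [525.9, 166.1, 102.8]
tcp_rot: [3.138, 0.001, 1.921]
contact_force: [0.3, 0.1, 9.3]
grip_width: 12.1
finger_force: 30.2
```

```bash
python3 - <<'E'
from h import *
o=bot.get_obs();print(o['tool_pos'],o['tcp_rot'],o['contact_force'],o['moment'])
b=bot.capture("scene")[150:260,270:380]
cv2.imwrite("pics/g3.png",cv2.resize(b,None,fx=5,fy=5)[:,:,::-1])
E
```

```text
[525.92723993 166.13476817 102.81039171] [3.13813385e+00 1.00376042e-03 1.92126366e+00] [0.31482431 0.08005458 9.26513768] [-0.12204085 -0.03686674  0.57714605]
```

View pics/g3.png

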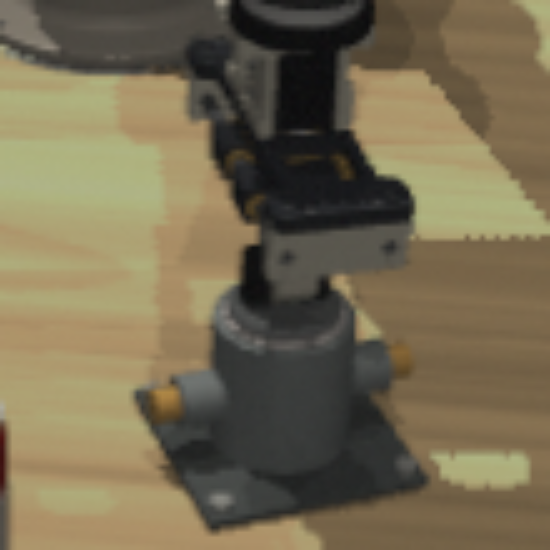

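The flange sits just over the collar with the wing turned a quarter turn (crop (285,290)). The stop is clear: torque rose to 0.28, then 0.58 N m. I'll relax the twist and let it rise 5 mm.

Request:
carry_out --plan '[{"tx":0,"ty":0,"tz":0,"rx":0,"ry":0,"rz":0.035},{"tx":0,"ty":0,"tz":0,"rx":0,"ry":0,"rz":0},{"tx":0,"ty":0,"tz":1,"rx":0,"ry":0,"rz":0},{"tx":0,"ty":0,"tz":1,"rx":0,"ry":0,"rz":0},{"tx":0,"ty":0,"tz":1,"rx":0,"ry":0,"rz":0},{"tx":0,"ty":0,"tz":0,"rx":0,"ry":0,"rz":0},{"tx":0,"ty":0,"tz":0,"rx":0,"ry":0,"rz":0}]'

```text
time: 16.5
tool_pos: [525.8, 166.1, 105.6]
tcp_rot: [3.138, 0.001, 1.955]
contact_force: [1.0, 0.2, 8.0]
grip_width: 11.9
finger_force: 30.0
```

```bash
python3 -c "
from h import *
o=bot.get_obs();print(o['tool_pos'],o['tcp_rot'],o['contact_force'],o['moment'])"
```

```text
[525.84087653 166.13743703 105.61669319] [3.13838359e+00 6.40272926e-04 1.95496455e+00] [1.01190505 0.24065916 7.97523906] [ 0.00578558 -0.17581209  0.01576771]
```

Request:
carry_out --plan '[{"tx":0,"ty":0,"tz":1,"rx":0,"ry":0,"rz":0},{"tx":0,"ty":0,"tz":0.7,"rx":0,"ry":0,"rz":0},{"tx":0,"ty":0,"tz":0,"rx":0,"ry":0,"rz":0},{"tx":0,"ty":0,"tz":0,"rx":0,"ry":0,"rz":0}]'

```text
time: 16.9
tool_pos: [525.8, 166.2, 107.2]
tcp_rot: [3.138, 0.001, 1.955]
contact_force: [1.8, 0.1, 6.2]
grip_width: 11.8
finger_force: 30.0
```

```bash
python3 -c "
from h import *
o=bot.get_obs();print(o['tool_pos'],o['tcp_rot'],o['contact_force'],o['moment'])"
```

```text
[525.83935065 166.1510045  107.22491202] [3.13837661e+00 6.08085153e-04 1.95496283e+00] [1.75411479 0.14511908 6.15624816] [ 0.01427779 -0.27657095 -0.02666958]
```

It's in the notches. A little more rise, then release.

Request:
carry_out --plan '[{"tx":0,"ty":0,"tz":0.8,"rx":0,"ry":0,"rz":0},{"tx":0,"ty":0,"tz":0,"rx":0,"ry":0,"rz":0},{"tx":0,"ty":0,"tz":0,"rx":0,"ry":0,"rz":0}]'

```text
time: 17.2
tool_pos: [525.8, 166.1, 107.9]
tcp_rot: [3.138, 0.001, 1.955]
contact_force: [1.3, -1.7, 7.3]
grip_width: 11.7
finger_force: 30.0
```

Request:
carry_out --plan '[{"tx":0,"ty":0,"tz":0,"rx":0,"ry":0,"rz":0},{"tx":0,"ty":0,"tz":0,"rx":0,"ry":0,"rz":0},{"tx":0,"ty":0,"tz":0,"rx":0,"ry":0,"rz":0},{"tx":0,"ty":0,"tz":0,"rx":0,"ry":0,"rz":0},{"tx":0,"ty":0,"tz":0,"rx":0,"ry":0,"rz":0},{"tx":0,"ty":0,"tz":0,"rx":0,"ry":0,"rz":0},{"tx":0,"ty":0,"tz":0,"rx":0,"ry":0,"rz":0}]' --gripper 0.5

```text
time: 17.9
tool_pos: [524.7, 165.8, 107.1]
tcp_rot: [3.142, 0.0, 1.955]
contact_force: [-0.2, 0.2, -0.7]
grip_width: 46.1
finger_force: 0.0
```

Request:
carry_out --plan '[{"tx":0,"ty":0,"tz":20,"rx":0,"ry":0,"rz":0},{"tx":0,"ty":0,"tz":40,"rx":0,"ry":0,"rz":0},{"tx":0,"ty":0,"tz":40,"rx":0,"ry":0,"rz":0},{"tx":0,"ty":40,"tz":10,"rx":0,"ry":0,"rz":0},{"tx":0,"ty":40,"tz":0,"rx":0,"ry":0,"rz":0},{"tx":0,"ty":40,"tz":0,"rx":0,"ry":0,"rz":0},{"tx":0,"ty":40,"tz":0,"rx":0,"ry":0,"rz":0},{"tx":0,"ty":0,"tz":0,"rx":0,"ry":0,"rz":0},{"tx":0,"ty":0,"tz":0,"rx":0,"ry":0,"rz":0}]'

```text
time: 18.8
tool_pos: [524.3, 326.4, 216.7]
tcp_rot: [-3.141, 0.0, 1.957]
contact_force: [0.4, 0.5, -0.2]
grip_width: 46.1
finger_force: 0.0
```

```bash
python3 - <<'E'
from h import *
a=bot.capture("top")[195:275,180:260];b=bot.capture("scene")[180:260,290:370]
cv2.imwrite("pics/g4.png",np.hstack([cv2.resize(x,None,fx=5,fy=5) for x in(a,b)])[:,:,::-1])
E
```

View pics/g4.png

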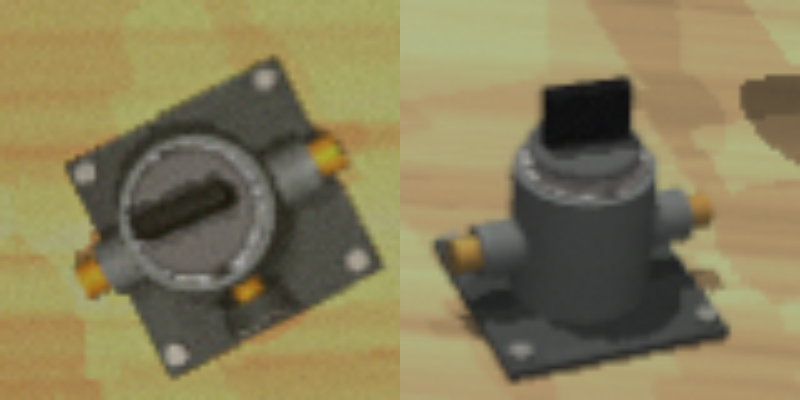

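The wing sits upright on the unit, in line with the ports (top crop (185,208), scene crop (587,85)). I'll check its height against projection.

```bash
python3 - <<'E'
from h import *
print(proj("scene",[[525,166,139],[525,166,135],[525,166,145]]), "seen front-edge mid ~ (327.1,197)", proj("scene",[[531,163,139]]))
print(bot.get_obs()["time"]); print(bot.close_job())
E
```

```text
[[327.20935041 196.01566158]
 [327.14101371 197.27277733]
 [327.31198689 194.12299108]] seen front-edge mid ~ (327.1,197) [[325.91091982 197.10672261]]
18.9
the job is handed in; nothing more can be done
None
```

The cartridge is fitted in the unit: pushed down, turned a quarter turn clockwise to its stop, sprung up and released, and the job is handed in at 18.9 s. The twist peaked at about 0.58 N m at the stop, slightly over your 0.5 guide. The rise under the spring and the last pictures fit a lock, but the height check in the image was only good to a few mm, and hand-in returned no verdict.

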